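# Set up and start a run on the bench sample mill

### The job

Get the bench mill ready and start it: with the scraper, push the sharp metal chips off the clamping plate into the chip tray (keep the fingers off the chips), then lay every steel coupon flat on the plate in one row along the slide, between the two scribed lines. Next push the carriage in under the milling head to its stop, flip up the guard cover on the control station until it stays open by itself, press the start button fully, and shut the guard again. Finish with the scraper standing back on its small black rubber mat, and leave the sample block, bottle and calliper where they are.

Things in the scene. Friction and masses are not known exactly. Their poses are not given: they have to be found in the camera images.
- mill: Fixed white bench mill, 540 mm long, about 250 mm wide, turned by up to 0.12 rad. Origin on the bench under the clamping plate's centre at its outermost position; x points away from the robot along the slide, y left, z up. The milling head is a box over the slide from x 170 to 400 mm, y -125 to 125 mm, z 120 to 245 mm, with a tunnel under it.
- tray (a point): Middle of the floor of the open steel chip tray along the mill's left side, 8 mm above the bench: 292 mm long along the mill's x, 96 mm wide (from y 70 to 166 mm in the mill's frame), walls up to 55 mm above the bench. The plate's left edge (mill y 80 mm) overhangs it by 10 mm.
- plate (a point): Centre of the upper face of the steel clamping plate that the carriage carries: 240 mm along x (the slide) by 160 mm along y, upper face 75 mm above the bench. Two dark scribed lines run along x at y -30 and +30 mm. The chips lie loose on this plate at the start. Its axes are parallel to the mill's.
- handle (a point): Centre of the carriage's black ball handle, 30 mm in diameter, 36 mm above the plate's face and 155 mm from the plate's centre towards -x (35 mm beyond the plate's near end), on a 14 mm post with a bracket 41 mm below the ball's centre. It moves with the carriage.
- carriage (a joint): Slide of the carriage along the mill's x: 0 at the outermost position, 0.13 m at the inner stop, where the leading end of the plate is under the milling head. About 3 N of friction; it stays where it is left. Starts at 0 to 0.015.
- chip1: Loose curled metal chip, bent like a C, about 32 mm long, 12 mm wide and 9 mm high, 12 g, lying on the plate at the start; may be absent. Origin in its middle, on its underside.
- chip2: Loose curled metal chip, bent like a C, about 32 mm long, 12 mm wide and 9 mm high, 12 g, lying on the plate at the start; may be absent. Origin in its middle, on its underside.
- chip3: Loose curled metal chip, bent like a C, about 32 mm long, 12 mm wide and 9 mm high, 12 g, lying on the plate at the start; may be absent. Origin in its middle, on its underside.
- chip4: Loose curled metal chip, bent like a C, about 32 mm long, 12 mm wide and 9 mm high, 12 g, lying on the plate at the start; may be absent. Origin in its middle, on its underside.
- chip5: Loose curled metal chip, bent like a C, about 32 mm long, 12 mm wide and 9 mm high, 12 g, lying on the plate at the start; may be absent. Origin in its middle, on its underside.
- scraper: Scraper block: a white plastic foot 110 mm long (its x), 44 mm thick (y) and 22 mm high, with a wooden grip on top 70 mm long (x), 26 mm thick (y), reaching from 22 to 78 mm above the foot's underside. About 0.2 kg. Stands upright. Origin at the middle of the underside, z up.
- tool_mat: Fixed black rubber mat of the scraper, 150 mm (x) by 120 mm (y), 3 mm thick. Origin at the middle of its underside.
- coupon1_mid (a point): Centre of a plain steel coupon, 70 mm long (its x), 40 mm wide (y), 25 mm high (z), about 0.55 kg, at first lying flat on the 2 mm thick green bench mat left of the mill; may be absent.
- coupon2_mid (a point): Centre of a plain steel coupon, 70 mm long (its x), 40 mm wide (y), 25 mm high (z), about 0.55 kg, at first lying flat on the 2 mm thick green bench mat left of the mill; may be absent.
- coupon3_mid (a point): Centre of a plain steel coupon, 70 mm long (its x), 40 mm wide (y), 25 mm high (z), about 0.55 kg, at first lying flat on the 2 mm thick green bench mat left of the mill; may be absent.
- station: Fixed control station on the bench: grey box 130 mm (x) by 100 mm (y), 55 mm high, origin at the middle of its underside; its front faces its -x. The start button stands in the middle of its top, beneath the guard cover.
- guard (a joint): Angle of the guard cover, 0 shut, 1.9 rad fully open (its stop). White hollow hood, 112 mm long, 80 mm wide, 39 mm deep, 0.12 kg, hinged along the station's y at the far side; its front edge swings up and away from the robot. Let go below about 1.0 rad it falls shut; beyond about 1.2 rad it tips over to its stop and stays.
- guard_hinge (a point): Point on the guard's hinge axis (parallel to the station's y), 52 mm behind the station's middle and 55.5 mm above the bench. It turns with the guard.
- guard_fin (a point): Middle of the guard's grip fin, 14 mm thick (y), 26 mm long (x), 36 mm tall. This point is 24 mm above the cover's upper face and, when shut, 85 mm in front of the hinge and 63 mm above it. Open, the fin is on the cover's far side and points away from the robot. The cover's top reaches 16 mm beyond its front wall as a lip.
- start (a joint): Travel of the start button, 0 up to 0.006 m fully pressed, sprung, about 5 N.
- start_top (a point): Middle of the top of the round start button, 32 mm in diameter, pressed straight down.
- sample_block: Bystander: wooden block with two round samples, 100 x 70 x 55 mm.
- solvent: Bystander: white bottle, 64 mm in diameter, 140 mm tall.
- calliper: Bystander: calliper lying flat, 200 mm long.
Mind the look-alikes: they are no part of the job. What is shaped like the part that bears coupon1_mid but pink or turquoise is not meant.

How it is judged:
On the way, in this order (a step that is already met when the one before it is completed fails the run):
1. all chips are off the plate and in the chip tray (y of chip1 in the frame of mill between 0.065 and 0.18 m and x of chip1 in the frame of mill between -0.155 and 0.155 m and height (world z) of each of chip1, chip2, chip3, chip4, chip5 below 0.05 m and y of chip2 in the frame of mill between 0.065 and 0.18 m and x of chip2 in the frame of mill between -0.155 and 0.155 m and y of chip3 in the frame of mill between 0.065 and 0.18 m and x of chip3 in the frame of mill between -0.155 and 0.155 m and y of chip4 in the frame of mill between 0.065 and 0.18 m and x of chip4 in the frame of mill between -0.155 and 0.155 m and y of chip5 in the frame of mill between 0.065 and 0.18 m and x of chip5 in the frame of mill between -0.155 and 0.155 m), for 0.2 s.
2. every coupon lies flat on the plate in the row between the lines (y of coupon1_mid in the frame of plate between -0.012 and 0.012 m and x of coupon1_mid in the frame of plate between -0.09 and 0.09 m and z of coupon1_mid in the frame of plate between 0.008 and 0.017 m and angle between the x axis of each of coupon1_mid, coupon2_mid, coupon3_mid and the x axis of plate, either way round below 0.26 rad and angle between the z axis of each of coupon1_mid, coupon2_mid, coupon3_mid and the z axis of plate, either way round below 0.08 rad and y of coupon2_mid in the frame of plate between -0.012 and 0.012 m and x of coupon2_mid in the frame of plate between -0.09 and 0.09 m and z of coupon2_mid in the frame of plate between 0.008 and 0.017 m and y of coupon3_mid in the frame of plate between -0.012 and 0.012 m and x of coupon3_mid in the frame of plate between -0.09 and 0.09 m and z of coupon3_mid in the frame of plate between 0.008 and 0.017 m), for 0.2 s.
3. the carriage is in at its stop with the coupons in their row (all of step 2 and value of joint carriage above 0.125 m), for 0.2 s.
4. the guard stands open by itself (value of joint guard above 1.5 rad and contact force between guard and the arm below 0.2 N and contact force between guard and the fingers below 0.2 N), for 0.4 s.
5. the start button is pressed fully, with the carriage at its stop (value of joint carriage above 0.125 m and value of joint start above 0.0045 m), for 0.05 s.
6. the guard is shut again (value of joint guard below 0.08 rad), for 0.2 s.
At the end, for the whole second after the job is handed in: Chips in the tray; every coupon at rest flat on the plate, within 12 mm of the middle of the lines and 0.26 rad of the slide; carriage within 5 mm of its stop; guard shut (under 0.08 rad), button up; scraper upright at rest, its middle over its mat (all of step 1 and all of step 3 and linear speed of each of coupon1, coupon2, coupon3, scraper below 0.02 m/s and x of scraper in the frame of tool_mat between -0.075 and 0.075 m and y of scraper in the frame of tool_mat between -0.06 and 0.06 m and angle between scraper's own z axis and vertical below 0.15 rad and height (world z) of scraper below 0.012 m and value of joint guard below 0.08 rad and value of joint start below 0.003 m); the robot touches nothing.
It fails at once if a bystander is moved more than 25 mm (distance of any of sample_block, solvent, calliper from where it was at the start of the episode above 0.025 m).
It fails at once if the fingers touch a chip (contact force between the fingers and chip1 above 0.3 N or contact force between the fingers and chip2 above 0.3 N or contact force between the fingers and chip3 above 0.3 N or contact force between the fingers and chip4 above 0.3 N or contact force between the fingers and chip5 above 0.3 N).
It fails at once if start is pressed while the carriage is not at its stop (value of joint start above 0.0035 m and value of joint carriage below 0.12 m).
Of coupon1, coupon2, coupon3 only 2 to 3 are there at a start; the rules pass over those that are not, and their reading is None.
Of chip1, chip2, chip3, chip4, chip5 only 3 to 5 are there at a start; the rules pass over those that are not, and their reading is None.
At some moment in a run one of scraper, coupon1, coupon2, coupon3 may be knocked a few centimetres aside while the robot is not near it.
Once in a run the grip may slacken for a moment while it holds something.
It also fails if it takes over 210 s, if anything falls off the work surface, if the arm or the gripper's body presses on something with over 40 N, if the wrist force passes 120 N, or if a joint passes its speed limit or range.

### The arm

A 7-joint arm with a two-finger parallel gripper is mounted at the origin on the work surface. World frame = base frame: x ahead of the robot, y to its left, z up, the work surface at z = 0. Lengths are in m, angles in rad, forces in N, time in s.
With the tool pointing down it reaches from about 0.425 to 1.025 m from the base axis. Payload 9.4 kg.
Tool frame: the origin (TCP) lies at the very end of the fingers, on their centre line; the grasp point (between the pads) lies 19 mm behind it; x points along the fingers, z is the direction in which the jaws open and shut, and the axes are right-handed (so a half turn about x gives the same grasp; the last joint's range is limited). The gripper opens to 93 mm and grips with 3 to 60 N. Pads are 15 mm wide; open, the fingers measure 128 mm over their backs; the gripper's body (75 mm by 188 mm) begins 65 mm behind the grasp point.
Start: joints at [1.033, 0.599, -0.003, 1.599, 0.002, 0.943, -0.08], TCP at [0.322, -0.649, 0.219] pointing down, gripper open.
Joint ranges: [-2.57, 2.57], [-0.35, 1.97], [-1.29, 1.29], [0.11, 2.56], [-1.05, 4.19], [0.11, 1.86], [-2.63, 2.63]. Speed limits (rad/s): [2.22, 2.22, 3.01, 3.01, 3.14, 3.14, 3.14].

### API

Orientations are given as a unit quaternion [w, x, y, z].
In Python, from cell import manip gives the robot as it stands. The module is installed in compiled form; this text tells all that it offers.
- The arm moves only by the shell command python3 -m pendant 'ROWS'. ROWS is JSON, a list of rows, each a list of 5 numbers: the shift along the tool's x, y, z in mm, then the turn about the tool's x in degrees, then the finger opening in mm, from 0 to 93. A call has 1 to 20 rows; each row shifts and turns the commanded pose from where the row before left it, along the tool's axes as they then stand; what a row does not reach is not made up. A row lasts 1/12 s, in which the tool goes at most 41.7 mm and 7.16 degrees, less where a joint would pass 70% of its speed; a pose out of reach is approached as far as the arm can. A call is refused whole if a number of a shift passes 41.7 or a number of a turn 7.16, either way. A call with a gripper value outside its range is refused whole. The fingers move at their own pace and stop on an object; the grip force is fixed at half the most. Time passes only in rows, so rows that do not move let the fingers close. It gives the time, the measured TCP pose, the force and the opening at its end, in the units of the state.
- manip.state(): the state, without advancing time (a new reading comes with each control period).
- manip.snapshot(name): name is "scene" or "top" or "wrist"; returns a dict with "pixels" (420x560x3 uint8, red, green, blue), "range_z" (420x560 float32, m along the optical axis (not along the pixel's ray), 0 where there is no reading), "mtx" (3x3 intrinsics, pixels), "R" (3x3) and "t" (3): a world point X has camera coordinates R X + t; the wrist camera has in their place "tool_from_camera" (4x4, takes a point from camera to tool coordinates, whose origin is the TCP and whose axes are the tool frame's). Camera axes: x right, y down, z forward; pixel columns grow to the right and rows downward; lengths in m; the calibration is good to about 2 mm. A picture is of the moment at which its call begins: read the wrist's pose just before it.
- manip.job_done(): hands the job in, once; it reports no verdict.
The state is a dict: "t": time; "qpos": joint angles; "joint_velocities": joint speeds; "joint_efforts": joint torques, N m; "tool_pos": TCP position; "orientation": TCP orientation; "ft_force": force on the tool from outside, world axes, zero at the start; "wrist_torque": the same for the moment, N m; "grip_width": finger opening in m.
Only numpy, scipy, OpenCV 4.12 (cv2) and the standard library are available. Lean on these libraries where they do the work, as an engineer would, in place of code of your own. Each camera call takes 0.05 s, during which the arm holds its last target. There are 200 camera calls.

## Working session

There is one attempt and no reset: what is moved stays moved. The work goes in short steps, Python scripts to look and compute and a shell command to move; the robot and the scene stay as the last step left them, time stands still between calls to the robot, and variables do not carry over. Pictures are saved under pics/ and viewed, about 12 in all and at most 16, crops included, and the job is handed in when it is done.

```bash
mkdir -p pics && cat > h.py <<'E'
import numpy as np, cv2
from cell import manip
from scipy.spatial.transform import Rotation as Ro
def snap(n,f=None):
    s=manip.state(); d=manip.snapshot(n)
    if n=="wrist":
        T=np.eye(4);T[:3,:3]=rot(s);T[:3,3]=s["tool_pos"]
        M=T@np.array(d["tool_from_camera"]); d["R"]=M[:3,:3].T; d["t"]=-M[:3,:3].T@M[:3,3]
    if f: cv2.imwrite("pics/"+f,d["pixels"][:,:,::-1])
    return d
def rot(s):
    w,x,y,z=s["orientation"]; return Ro.from_quat([x,y,z,w]).as_matrix()
def cloud(d):
    K=np.array(d["mtx"]);z=d["range_z"];v,u=np.mgrid[:z.shape[0],:z.shape[1]]
    c=np.stack([(u-K[0,2])/K[0,0]*z,(v-K[1,2])/K[1,1]*z,z],-1)
    P=(c-np.array(d["t"]))@np.array(d["R"]); P[z<=0]=np.nan; return P
def ray(d,u,v,h):
    K=np.array(d["mtx"]);R=np.array(d["R"]);t=np.array(d["t"])
    o=-R.T@t; r=R.T@np.array([(u-K[0,2])/K[0,0],(v-K[1,2])/K[1,1],1]); return o+r*(h-o[2])/r[2]
def totool(dx,dy,dz):  # world shift in mm -> tool axes
    return rot(manip.state()).T@np.array([dx,dy,dz])
E
python3 - <<'E'
from h import *
s=manip.state();print({k:np.round(v,3) for k,v in s.items()});print(rot(s).round(3))
for n in("scene","top"):
    d=snap(n,n+"0.png");print(n,np.array(d["R"]).round(2).tolist(),np.array(d["t"]).round(2))
    np.savez(n+"0.npz",**d)
E
```

```text
{'t': np.float64(0.0), 'qpos': array([ 1.033,  0.6  , -0.003,  1.6  ,  0.002,  0.943, -0.08 ]), 'joint_velocities': array([ 0.   , -0.   , -0.002,  0.001,  0.001, -0.   , -0.   ]), 'joint_efforts': array([ 0.0000e+00, -7.6506e+01,  1.4980e+00, -2.5235e+01, -5.2000e-02,
        1.7000e-02,  0.0000e+00]), 'tool_pos': array([ 0.322, -0.649,  0.218]), 'orientation': array([ 0.6  ,  0.373,  0.601, -0.372]), 'ft_force': array([-0.737,  0.925, -0.604]), 'wrist_torque': array([ 0.023, -0.014, -0.032]), 'grip_width': np.float64(0.093)}
[[-0.001  0.896  0.445]
 [ 0.001  0.445 -0.896]
 [-1.    -0.    -0.002]]
scene [[-0.87, 0.5, -0.02], [0.4, 0.67, -0.63], [-0.3, -0.56, -0.77]] [ 0.41 -0.18  1.8 ]
top [[-0.03, -1.0, -0.01], [-0.99, 0.03, -0.12], [0.12, 0.01, -0.99]] [0.07 0.48 1.76]
```

View pics/top0.png

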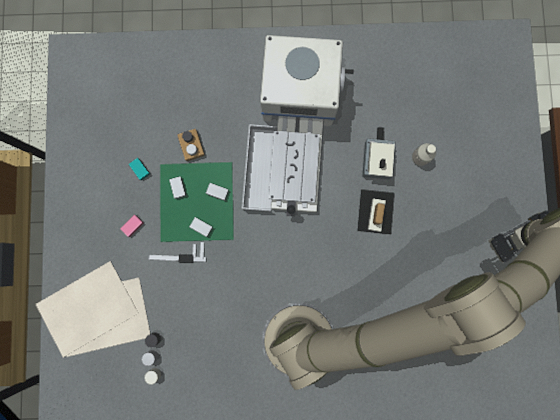

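View pics/scene0.png

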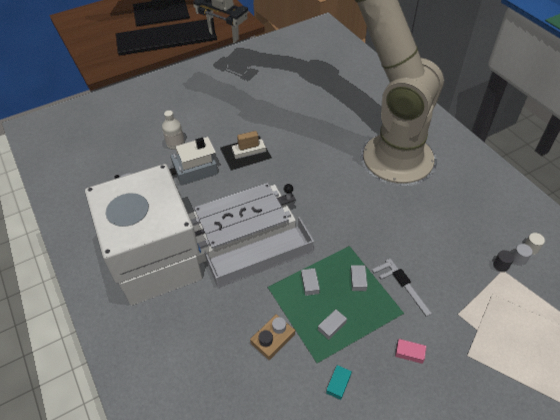

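The top view shows three grey coupons at (177,187), (217,191), (201,226), four chips near u=291 (v 143–180), the scraper at (378,213) on its mat, the station at (380,158). The scene view agrees.

```bash
python3 - <<'E'
from h import *
d=dict(np.load("top0.npz"));P=cloud(d);Z=P[...,2]
px=d["pixels"].astype(int);hsv=cv2.cvtColor(d["pixels"],cv2.COLOR_RGB2HSV)
v,u=np.mgrid[:420,:560]
def box(m,lab,big=True):
    m=m.astype(np.uint8)
    n,l,st,c=cv2.connectedComponentsWithStats(m)
    for i in range(1,n):
        if st[i,4]<25: continue
        q=P[l==i];q=q[~np.isnan(q[:,2])]
        if len(q)<10: continue
        r=cv2.minAreaRect((q[:,:2]*1000).astype(np.float32))
        print(lab,"px",c[i].round(1),st[i,4],"ctr",np.round(r[0],1),"size",np.round(r[1],1),"ang",round(r[2],1),"z",np.round(np.median(q[:,2])*1000,1))
roi=(u>235)&(u<350)&(v<225)
box(roi&(Z>.235)&(Z<.262),"head")
box(roi&(Z>.071)&(Z<.079)&(v>100),"plate")
box(roi&(Z>.081)&(v>115),"above plate")
box((u>355)&(u<400)&(v>125)&(v<185)&(Z>.045),"station/guard")
box((u>355)&(u<400)&(v>185)&(v<240)&(Z>.07)&(Z<.09),"scraper top")
box((u>355)&(u<400)&(v>185)&(v<240)&(Z>.015)&(Z<.035),"scraper foot")
box((u>350)&(u<400)&(v>185)&(v<240)&(hsv[...,2]<50),"mat")
box((u>155)&(u<240)&(v>160)&(v<245)&(Z>.020),"coupon")
b=(roi&(hsv[...,2]<70)&(v>125)&(v<190)&(u>280)&(u<305)); box(b,"chips")
E
```

```text
head px [301.7  71.5] 5350 ctr [872.8 -36.8] size [260.8 232.9] ang 83.6 z 245.1
plate px [294.4 166.1] 2020 ctr [594.6  -1.7] size [159.7 250.3] ang 83.8 z 74.8
above plate px [321.8 117. ] 85 ctr [753.7 -91.3] size [104.6  13.9] ang 86.8 z 139.2
above plate px [291.  208.8] 65 ctr [444.2  14.2] size [26.9 27.7] ang 88.5 z 120.4
station/guard px [379.4 157.3] 1045 ctr [ 622.8 -302.5] size [101.6 136.5] ang 82.9 z 92.3
scraper top px [379.5 212.7] 155 ctr [ 427.1 -286.8] size [26.8 69.7] ang 77.0 z 79.7
scraper foot px [375.2 215.1] 206 ctr [ 427.3 -287.7] size [ 45.5 111. ] ang 79.5 z 24.5
mat px [375.1 210.2] 866 ctr [ 438.8 -287.6] size [117.2 147.7] ang 82.4 z 2.5
coupon px [177.3 186.7] 211 ctr [545.5 412.6] size [72.3 41.2] ang 13.4 z 27.4
coupon px [217.  190.7] 214 ctr [526.8 272.2] size [71.4 40.7] ang 69.1 z 27.2
coupon px [200.5 226.2] 217 ctr [402.9 330.9] size [71.6 39.4] ang 59.4 z 26.9
```

```bash
cat >> h.py <<'E'
YAW=-6.2; MO=np.array([590.5,-1.5])   # mill frame, deg / mm
def m2w(x,y):
    a=np.radians(YAW);return MO+np.array([x*np.cos(a)-y*np.sin(a),x*np.sin(a)+y*np.cos(a)])
def w2m(x,y):
    a=np.radians(YAW);p=np.array([x,y])-MO;return np.array([p[0]*np.cos(a)+p[1]*np.sin(a),-p[0]*np.sin(a)+p[1]*np.cos(a)])
def go(x,y,z,jaw=None):
    s=manip.state();p=np.array(s["tool_pos"])*1000;R=rot(s)
    j=np.degrees(np.arctan2(R[1,2],R[0,2]))
    print("t",round(s["t"],1),"tcp",p.round(1),"tilt",R[2].round(3),"jaw",round(j,1),"mill",w2m(*p[:2]).round(1),"F",np.round(s["ft_force"],1),"w",round(s["grip_width"]*1000,1),"q7",round(s["qpos"][6],2))
    print(" shift in present tool axes",(R.T@(np.array([x,y,z])-p)).round(1), "turn(180 alternatives ok)", None if jaw is None else round((j-jaw+90)%180-90,1))
E
python3 - <<'E'
from h import *
d=dict(np.load("top0.npz"));P=cloud(d)
g=cv2.cvtColor(d["pixels"],cv2.COLOR_RGB2GRAY)
v,u=np.mgrid[:420,:560]
m=((g<110)&(u>278)&(u<300)&(v>130)&(v<190)).astype(np.uint8)
n,l,st,c=cv2.connectedComponentsWithStats(m)
for i in range(1,n):
    if st[i,4]>5:
        p=ray(d,*c[i],.078)*1000;print(c[i].round(1),st[i],p.round(0),"mill",w2m(*p[:2]).round(0))
cv2.imwrite("pics/crop1.png",cv2.resize(d["pixels"][110:225,235:350,::-1],None,fx=5,fy=5,interpolation=cv2.INTER_CUBIC))
go(427,-288,150,-102)
E
python3 -m pendant '[[0,20,-22,0,93],[0,20,-22,0,93],[0,20,-22,0,93],[0,20,-22,0,93],[0,20,-22,0,93],[0,20,-22,0,93],[0,20,-22,0,93],[0,20,-22,0,93],[0,20,-22,0,93],[0,20,-22,0,93],[0,20,-22,0,93],[0,20,-22,0,93],[0,15,-13,0,93],[0,0,0,6.4,93],[0,0,0,6.4,93],[0,0,0,6.4,93],[0,0,0,6.4,93],[0,0,0,6.4,93],[0,0,0,6.4,93],[0,0,0,0,93]]'
python3 -c "
from h import *
go(427,-288,150,-102)"
```

```text
[290.1 143.9] [286 142   9   4  21] [676.  10.  78.] mill [84. 20.]
[296.1 154.3] [294 150   4   9  15] [638. -10.  78.] mill [48. -3.]
[293.8 166.5] [290 164   7   7  18] [596.  -1.  78.] mill [5. 1.]
[289.6 178.2] [287 176   7   7  17] [555.  15.  78.] mill [-37.  12.]
t 0.1 tcp [ 322.2 -649.   217.8] tilt [-1.    -0.    -0.001] jaw -63.6 mill [-196.8 -672.7] F [-0.6  0.1  0.3] w 93.1 q7 -0.08
 shift in present tool axes [  68.2  254.4 -276.6] turn(180 alternatives ok) 38.4
t: 1.77
tool_pos: [0.4275, -0.2877, 0.2184]
orientation: [-0.444, -0.55, -0.444, 0.551]
ft_force: [0.6, 0.7, 0.1]
grip_width: 0.0928
t 1.8 tcp [ 427.5 -287.7  218.4] tilt [-1.    -0.001  0.   ] jaw -102.3 mill [-131.1 -302.1] F [0.6 0.7 0.1] w 92.8 q7 -1.22
 shift in present tool axes [68.4 -0.4  0.4] turn(180 alternatives ok) -0.3
```

View pics/crop1.png

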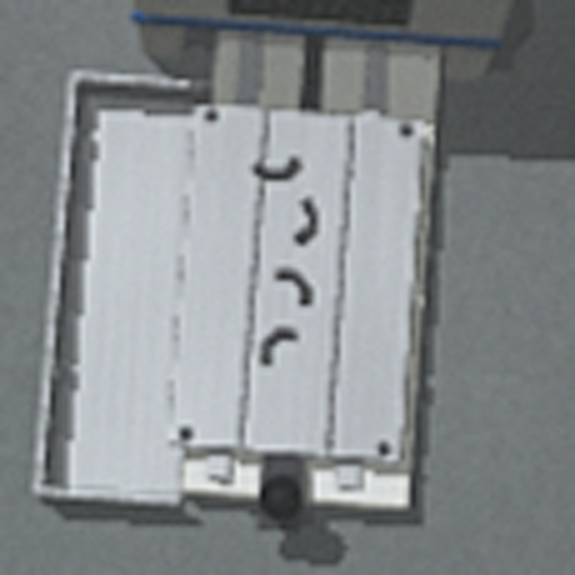

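Four chips, clear of each other, with the two scribed lines confirming the frame. Gripping the scraper.

```bash
python3 -m pendant '[[30,0,0,0,93],[30,0,0,0,93],[30,0,0,0,93],[30,0,0,0,93],[30,0,0,0,93],[20,0,0,0,93],[12,0,0,0,93],[0,0,0,0,93],[0,0,0,0,0],[0,0,0,0,0],[0,0,0,0,0],[0,0,0,0,0],[0,0,0,0,0],[0,0,0,0,0],[0,0,0,0,0],[0,0,0,0,0],[0,0,0,0,0],[0,0,0,0,0]]'
python3 -m pendant '[[0,0,0,0,0],[-10,0,0,0,0],[-30,0,0,0,0],[-30,0,0,0,0],[-30,0,0,0,0],[-30,0,0,0,0],[-30,0,0,0,0],[0,0,0,0,0]]'
python3 -c "
from h import *
s=snap('scene','s1.png')
w=m2w(75,-52);print(w);go(*w,150,-96.2)"
```

```text
t: 3.27
tool_pos: [0.4276, -0.2879, 0.0366]
orientation: [-0.445, -0.55, -0.445, 0.55]
ft_force: [-0.0, -0.5, 0.1]
grip_width: 0.0311
t: 3.93
tool_pos: [0.4293, -0.2891, 0.2022]
orientation: [0.447, 0.551, 0.442, -0.549]
ft_force: [0.1, -0.4, -2.2]
grip_width: 0.026
[659.4453558 -61.2958018]
t 4.0 tcp [ 428.6 -288.6  199.8] tilt [-1.     0.005  0.001] jaw -102.0 mill [-129.9 -302.9] F [ 0.5  0.3 -2.8] w 25.9 q7 -1.21
 shift in present tool axes [  50.4  178.2 -270.4] turn(180 alternatives ok) -5.8
```

```bash
python3 -m pendant '[[0,0,0,-5.8,0],[0,17,-21,0,0],[0,17,-21,0,0],[0,17,-21,0,0],[0,17,-21,0,0],[0,17,-21,0,0],[0,17,-21,0,0],[0,17,-21,0,0],[0,17,-21,0,0],[0,17,-21,0,0],[0,17,-21,0,0],[0,17,-21,0,0],[0,17,-21,0,0],[0,0,0,0,0],[20,0,0,0,0],[20,0,0,0,0],[20,0,0,0,0],[10,0,0,0,0],[0,0,0,0,0]]'
python3 -c "
from h import *
d=snap('scene','s2.png');e=snap('top','t2.png')
cv2.imwrite('pics/c2.png',np.hstack([cv2.resize(d['pixels'][150:290,150:350,::-1],(400,280)),cv2.resize(e['pixels'][110:225,235:400,::-1],(400,280))]))
w=m2w(75,-52);go(*w,110,-96.2)"
```

```text
t: 5.57
tool_pos: [0.6554, -0.0592, 0.1233]
orientation: [-0.471, -0.525, -0.474, 0.528]
ft_force: [-0.6, 0.1, -1.8]
grip_width: 0.0257
t 5.7 tcp [657.3 -59.5 126.3] tilt [-1.    -0.001  0.   ] jaw -96.2 mill [ 72.7 -50.5] F [ 0.1  0.5 -1.4] w 26.0 q7 -1.59
 shift in present tool axes [16.3  2.3  1.5] turn(180 alternatives ok) -0.0
```

View pics/c2.png

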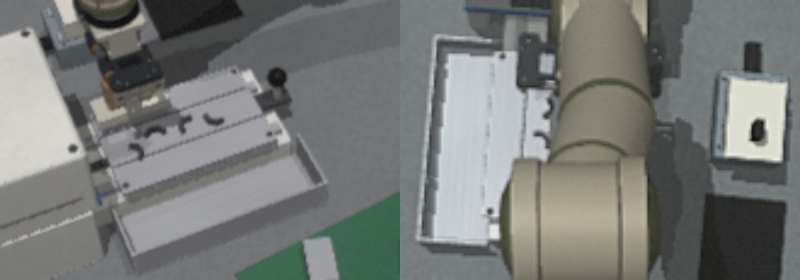

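The scraper hangs over the plate's right strip, behind all chips. Lower it, then sweep.

```bash
python3 -m pendant '[[5,0,0,0,0],[5,0,0,0,0],[5,0,0,0,0],[0,0,0,0,0],[0,0,0,0,0]]'
python3 -c "
from h import *
w=m2w(75,-52);go(*w,110,-96.2)"
```

```text
t: 6.08
tool_pos: [0.6575, -0.0594, 0.1115]
orientation: [-0.472, -0.526, -0.472, 0.526]
ft_force: [0.1, -0.4, -1.5]
grip_width: 0.0263
t 6.1 tcp [657.5 -59.4 111.5] tilt [-1. -0.  0.] jaw -96.2 mill [ 72.8 -50.3] F [ 0.1 -0.4 -1.5] w 26.3 q7 -1.59
 shift in present tool axes [1.5 2.2 1.7] turn(180 alternatives ok) 0.0
```

```bash
python3 -m pendant '[[1.5,0,0,0,0],[0,0,-8,0,0],[0,0,-8,0,0],[0,0,-8,0,0],[0,0,-8,0,0],[0,0,-8,0,0],[0,0,-8,0,0],[0,0,-8,0,0],[0,0,-8,0,0],[0,0,-8,0,0],[0,0,-8,0,0],[0,0,-8,0,0],[0,0,-8,0,0],[0,0,-8,0,0],[0,0,-8,0,0],[0,0,-6,0,0],[0,0,0,0,0],[0,0,0,0,0]]'
python3 -c "
from h import *
d=snap('scene');e=snap('top')
cv2.imwrite('pics/c3.png',np.hstack([cv2.resize(d['pixels'][150:290,150:350,::-1],(400,280)),cv2.resize(e['pixels'][110:225,235:400,::-1],(400,280))]))
w=m2w(-15,-52);go(*w,110,-96.2)"
```

```text
t: 7.58
tool_pos: [0.6703, 0.0583, 0.11]
orientation: [-0.472, -0.526, -0.472, 0.526]
ft_force: [0.4, -0.6, -1.5]
grip_width: 0.0257
t 7.7 tcp [670.3  57.3 110.1] tilt [-1. -0.  0.] jaw -96.2 mill [73.  67.1] F [ 0.5 -0.1 -2.1] w 25.9 q7 -1.75
 shift in present tool axes [  0.2 -87.9 119.1] turn(180 alternatives ok) -0.0
```

View pics/c3.png

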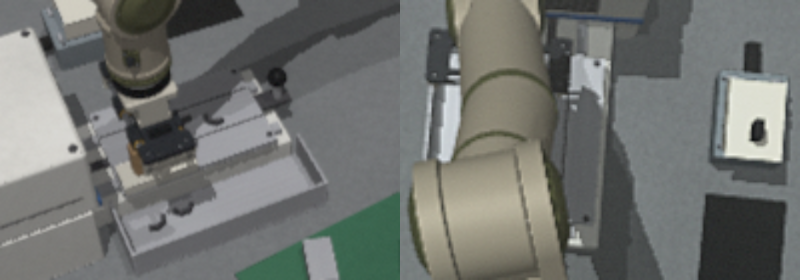

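Two chips are in the tray at (157,222) and (183,207); the other two still lie ahead of the near half. Second sweep.

```bash
python3 -m pendant '[[-25,0,0,0,0],[-25,0,0,0,0],[0,-11,15,0,0],[0,-11,15,0,0],[0,-11,15,0,0],[0,-11,15,0,0],[0,-11,15,0,0],[0,-11,15,0,0],[0,-11,15,0,0],[0,-11,15,0,0],[0,0,0,0,0],[0,0,0,0,0],[20,0,0,0,0],[20,0,0,0,0],[10,0,0,0,0],[0,0,0,0,0]]'
python3 -m pendant '[[0,0,-8,0,0],[0,0,-8,0,0],[0,0,-8,0,0],[0,0,-8,0,0],[0,0,-8,0,0],[0,0,-8,0,0],[0,0,-8,0,0],[0,0,-8,0,0],[0,0,-8,0,0],[0,0,-8,0,0],[0,0,-8,0,0],[0,0,-8,0,0],[0,0,-8,0,0],[0,0,-8,0,0],[0,0,-6,0,0],[0,0,0,0,0]]'
python3 -m pendant '[[-25,0,0,0,0],[-25,0,0,0,0],[-25,0,0,0,0],[0,0,30,0,0],[0,0,30,0,0],[0,0,30,0,0],[0,0,30,0,0],[0,0,30,0,0],[0,0,30,0,0],[0,0,30,0,0],[0,0,30,0,0],[0,0,0,0,0]]'
python3 -c "
from h import *
d=snap('scene');e=snap('top')
cv2.imwrite('pics/c4.png',np.hstack([cv2.resize(d['pixels'][150:290,150:350,::-1],(400,280)),cv2.resize(e['pixels'][110:225,235:400,::-1],(400,280))]))
go(433,-288,110,-100)"
```

```text
t: 9.02
tool_pos: [0.5699, -0.0513, 0.1086]
orientation: [-0.472, -0.526, -0.473, 0.527]
ft_force: [-0.4, 0.4, -1.6]
grip_width: 0.026
t: 10.35
tool_pos: [0.5828, 0.0674, 0.11]
orientation: [0.473, 0.526, 0.473, -0.526]
ft_force: [-0.2, 0.2, -2.1]
grip_width: 0.0259
t: 11.35
tool_pos: [0.555, -0.1807, 0.1854]
orientation: [-0.471, -0.527, -0.469, 0.529]
ft_force: [-0.5, -0.7, -2.0]
grip_width: 0.0259
t 11.4 tcp [ 556.  -175.   185.1] tilt [-1. -0.  0.] jaw -96.4 mill [ -15.5 -176.2] F [ 0.2  0.5 -2.5] w 26.1 q7 -1.38
 shift in present tool axes [  75.1 -109.7  126. ] turn(180 alternatives ok) 3.6
```

View pics/c4.png

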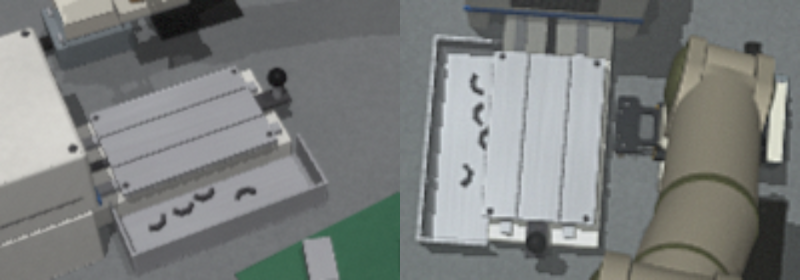

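All four chips are in the tray, plate clean. Return the scraper to its mat.

```bash
python3 -m pendant '[[0,-12,14,0,0],[0,-12,14,0,0],[0,-12,14,0,0],[0,-12,14,0,0],[0,-12,14,0,0],[0,-12,14,0,0],[0,-12,14,0,0],[0,-12,14,0,0],[0,-10,13,0,0],[0,0,0,0,0],[30,0,0,0,0],[30,0,0,0,0],[30,0,0,0,0],[30,0,0,0,0],[15,0,0,0,0],[7,0,0,0,0],[0,0,0,0,0],[0,0,0,0,0]]'
python3 -c "
from h import *
go(437,-288,36.5,-100)"
```

```text
t: 12.95
tool_pos: [0.4385, -0.2854, 0.0434]
orientation: [0.472, 0.526, 0.473, -0.526]
ft_force: [0.0, -1.4, -1.7]
grip_width: 0.0254
t 12.9 tcp [ 438.5 -285.4   43.4] tilt [-1.  0. -0.] jaw -96.1 mill [-120.4 -298.7] F [ 0.  -1.4 -1.7] w 25.4 q7 -1.08
 shift in present tool axes [ 6.9 -1.3  2.7] turn(180 alternatives ok) 3.9
```

```bash
python3 -m pendant '[[6.5,0,0,0,0],[0,0,0,0,0],[0,0,0,0,50],[0,0,0,0,60],[0,0,0,0,60],[0,0,0,0,60],[-20,0,0,0,60],[-35,0,0,0,60],[-35,0,0,0,60],[-35,0,0,0,60],[-35,0,0,0,60],[-20,0,0,0,60],[0,0,0,0,60]]'
python3 -m pendant '[[0,1.8,-35,0,80],[0,1.8,-35,0,80],[0,1.8,-35,0,80],[0,1.8,-35,0,80],[0,1.8,-35,0,80],[0,1.8,-35,0,80],[0,1.8,-35,0,80],[0,1.8,-35,0,80],[0,1.8,-35,0,80],[0,1.8,-35,0,80],[0,1.8,-35,0,80],[0,1.8,-35,0,80],[0,1.8,-35,0,80],[0,1.8,-35,0,80],[0,1.8,-35,0,80],[0,1.8,-35,0,80],[0,0,0,0,80]]'
python3 -m pendant '[[0,0,0,-6.9,80],[0,0,0,-6.9,80],[0,0,0,-6.9,80],[0,0,0,-6.9,80],[0,0,0,-6.9,80],[0,0,0,-6.9,80],[0,0,0,-6.9,80],[0,0,0,-6.9,80],[0,0,0,-6.9,80],[0,0,0,-6.9,80],[0,0,0,-6.9,80],[0,0,0,0,80]]'
cat >> h.py <<'E'
def coupons():
    d=snap("wrist","w%d.png"%int(manip.state()["t"]*10));P=cloud(d);Z=P[...,2]
    hsv=cv2.cvtColor(d["pixels"],cv2.COLOR_RGB2HSV)
    m=((Z>.020)&(Z<.034)&(hsv[...,1]<60)).astype(np.uint8)
    n,l,st,c=cv2.connectedComponentsWithStats(m)
    for i in range(1,n):
        if st[i,4]<400: continue
        q=P[l==i];r=cv2.minAreaRect((q[:,:2]*1000).astype(np.float32));a=r[2]+(90 if r[1][0]<r[1][1] else 0)
        print("coupon px",c[i].round(),"ctr",np.round(r[0],1),"size",np.round(r[1],1),"long yaw",round(a,1),"z",np.round(np.median(q[:,2])*1000,1))
    return d
E
python3 -c "
from h import *
coupons();go(526.8,272.2,6,-20.9)
e=snap('top');P=cloud(e);m=(P[...,2]>.07)&(P[...,2]<.09);m[:185]=0;m[240:]=0;m[:,:355]=0;m[:,400:]=0
q=P[m]*1000;print('scraper',len(q),q.mean(0))"
```

```text
t: 14.03
tool_pos: [0.4395, -0.2872, 0.2212]
orientation: [0.475, 0.527, 0.47, -0.525]
ft_force: [0.3, -0.0, -0.0]
grip_width: 0.0601
t: 15.45
tool_pos: [0.5265, 0.2757, 0.2156]
orientation: [0.473, 0.525, 0.475, -0.524]
ft_force: [-0.3, -0.0, 0.5]
grip_width: 0.0803
t: 16.45
tool_pos: [0.5266, 0.267, 0.2158]
orientation: [0.696, 0.123, 0.697, -0.123]
ft_force: [0.1, 0.1, -0.1]
grip_width: 0.0797
coupon px [253.  63.] ctr [545.7 414.8] size [70.  40.2] long yaw 14.3 z 27.7
coupon px [168. 175.] ctr [402.8 333.2] size [70.2 40.5] long yaw 58.8 z 27.5
coupon px [280. 186.] ctr [526.7 274.2] size [70. 40.] long yaw 67.9 z 27.6
coupon px [432. 227.] ctr [687.2 160.6] size [  1.8 141.4] long yaw 173.8 z 27.1
coupon px [301. 256.] ctr [521.8 178.7] size [  2.  125.4] long yaw 174.0 z 26.9
coupon px [327. 320.] ctr [523.9  77.9] size [  3.5 128.3] long yaw 174.3 z 27.2
t 16.5 tcp [526.7 267.1 215.9] tilt [-1.    -0.    -0.001] jaw -20.4 mill [-92.4 260.1] F [-0.2  0.1 -0.6] w 79.7 q7 -1.1
 shift in present tool axes [209.9   4.9  -1.5] turn(180 alternatives ok) 0.5
scraper 153 [ 437.38331424 -284.81537564   79.58504321]
```

Scraper stands centred on its mat (437,-285). Grasp coupon B.

```bash
python3 -m pendant '[[0,6.6,-2.5,1.7,75],[35,0,0,0,75],[35,0,0,0,75],[35,0,0,0,75],[35,0,0,0,75],[35,0,0,0,75],[20,0,0,0,75],[12,0,0,0,75],[0,0,0,0,75],[0,0,0,0,75]]'
python3 -c "
from h import *
go(526.7,274.2,7,-22.1)"
```

```text
t: 17.38
tool_pos: [0.5269, 0.2748, 0.0097]
orientation: [0.694, 0.135, 0.694, -0.136]
ft_force: [-0.0, 0.1, 1.1]
grip_width: 0.0751
t 17.4 tcp [526.9 274.8   9.7] tilt [-1.    -0.001 -0.   ] jaw -22.1 mill [-93.1 267.9] F [-0.   0.1  1.1] w 75.1 q7 -1.26
 shift in present tool axes [ 2.7 -0.7  0.1] turn(180 alternatives ok) 0.0
```

```bash
python3 -m pendant '[[2.5,0,0,0,0],[0,0,0,0,0],[0,0,0,0,0],[0,0,0,0,0],[0,0,0,0,0],[0,0,0,0,0],[0,0,0,0,0],[-15,0,0,0,0],[-30,0,0,0,0],[-35,0,0,0,0],[-35,0,0,0,0],[-35,0,0,0,0],[-20,0,0,0,0],[0,0,0,0,0]]'
python3 -m pendant '[[0,0,0,6.74,0],[0,0,0,6.74,0],[0,0,0,6.74,0],[0,0,0,6.74,0],[0,0,0,6.74,0],[0,0,0,6.74,0],[0,0,0,6.74,0],[0,0,0,6.74,0],[0,0,0,6.74,0],[0,0,0,6.74,0],[0,0,0,6.74,0],[0,0,0,0,0]]'
python3 - <<'E'
from h import *
e=snap("top");P=cloud(e);hs=cv2.cvtColor(e["pixels"],cv2.COLOR_RGB2GRAY)
Z=P[...,2];v,u=np.mgrid[:420,:560]
m=(Z>.071)&(Z<.079)&(v>125)&(v<201)&(u>262)&(u<335)
q=P[m]*1000;r=cv2.minAreaRect(q[:,:2].astype(np.float32));print("plate",np.round(r[0],1),np.round(r[1],1),round(r[2],1))
b=(Z>.10)&(Z<.13)&(v>200)&(v<220)&(u>280)&(u<303);print("ball",(P[b]*1000).mean(0),b.sum())
# plate left/right and far/near edges in mill frame (percentiles)
mm=np.array([w2m(*p) for p in q[:,:2]]);print("mill x",np.percentile(mm[:,0],[.5,99.5]),"y",np.percentile(mm[:,1],[.5,99.5]))
# scribed lines: dark pixels on plate
c=(m&(hs<130));L=np.array([w2m(*p) for p in P[c][:,:2]*1000])
for lo,hi in((-45,-15),(15,45)):
    k=L[(L[:,1]>lo)&(L[:,1]<hi)];f=np.polyfit(k[:,0],k[:,1],1);print("line",len(k),f)
w=m2w(80,0);go(*w,150,-96.2)
E
```

```text
t: 18.55
tool_pos: [0.5284, 0.2755, 0.181]
orientation: [0.696, 0.136, 0.692, -0.134]
ft_force: [0.4, 1.0, -6.0]
grip_width: 0.0402
t: 19.55
tool_pos: [0.5257, 0.2741, 0.1749]
orientation: [-0.471, -0.526, -0.471, 0.529]
ft_force: [-0.8, 0.0, -6.4]
grip_width: 0.0398
plate [599.1  -2.1] [159.8 241.5] 83.9
ball [444.5867801   14.27955053 120.08467325] 64
mill x [-109.89953495  127.49397524] y [-78.71772668  79.34690521]
line 13 [ 1.97505542e-03 -2.95425053e+01]
line 11 [-1.28018977e-02  3.10485369e+01]
t 19.6 tcp [525.8 274.2 175.2] tilt [-1.    -0.002  0.003] jaw -96.0 mill [-94.1 267.1] F [-0.9  1.  -5.9] w 39.7 q7 -2.19
 shift in present tool axes [ 25.6 173.2 267.7] turn(180 alternatives ok) 0.2
```

```bash
python3 -m pendant '[[0,17.8,26.7,0.2,0],[0,17.8,26.7,0,0],[0,17.8,26.7,0,0],[0,17.8,26.7,0,0],[0,17.8,26.7,0,0],[0,17.8,26.7,0,0],[0,17.8,26.7,0,0],[0,17.8,26.7,0,0],[0,17.8,26.7,0,0],[0,17.8,26.7,0,0],[0,0,0,0,0],[30,0,0,0,0],[25,0,0,0,0],[20,0,0,0,0],[0,0,0,0,0],[0,0,0,0,0]]'
python3 -c "
from h import *
w=m2w(85,0.5);go(*w,80.5,-96.2)"
```

```text
t: 20.93
tool_pos: [0.6732, -0.0103, 0.1004]
orientation: [-0.471, -0.525, -0.473, 0.527]
ft_force: [0.9, 0.7, -5.3]
grip_width: 0.0398
t 20.9 tcp [673.2 -10.3 100.4] tilt [-1.    -0.004  0.001] jaw -96.2 mill [83.1  0.2] F [ 0.9  0.7 -5.3] w 39.8 q7 -1.68
 shift in present tool axes [19.9  1.9 -0.3] turn(180 alternatives ok) 0.0
```

```bash
python3 -m pendant '[[10,1.9,0,0,0],[6,0,0,0,0],[3.5,0,0,0,0],[0,0,0,0,0],[0,0,0,0,0],[0,0,0,0,48],[0,0,0,0,58],[0,0,0,0,58],[0,0,0,0,58],[-10,0,0,0,58],[-30,0,0,0,58],[-40,0,0,0,58],[-40,0,0,0,58],[-20,0,0,0,75],[0,0,0,0,75]]'
python3 -m pendant '[[0,-12.4,-29.2,0,75],[0,-12.4,-29.2,0,75],[0,-12.4,-29.2,0,75],[0,-12.4,-29.2,0,75],[0,-12.4,-29.2,0,75],[0,-12.4,-29.2,0,75],[0,-12.4,-29.2,0,75],[0,-12.4,-29.2,0,75],[0,-12.4,-29.2,0,75],[0,-12.4,-29.2,0,75],[0,-12.4,-29.2,0,75],[0,-12.4,-29.2,0,75],[0,-12.4,-29.2,0,75],[0,-12.4,-29.2,0,75],[0,0,0,-6.83,75],[0,0,0,-6.83,75],[0,0,0,-6.83,75],[0,0,0,0,75]]'
cat >> h.py <<'E'
def onplate():
    e=snap("top");P=cloud(e);Z=P[...,2];v,u=np.mgrid[:420,:560]
    m=((Z>.09)&(Z<.108)&(v>95)&(v<201)&(u>262)&(u<335)).astype(np.uint8)
    n,l,st,c=cv2.connectedComponentsWithStats(m)
    for i in range(1,n):
        if st[i,4]<40: continue
        r=cv2.minAreaRect((P[l==i][:,:2]*1000).astype(np.float32));print("on plate mill",w2m(*r[0]).round(1),np.round(r[1],1),"ang",round(r[2]-90-YAW,1),"z",np.median(Z[l==i]).round(4))
    b=(Z>.10)&(Z<.13)&(v>150)&(v<220)&(u>270)&(u<310);q=P[b]*1000
    print("ball-ish",q.mean(0).round(1),b.sum())
E
python3 -c "
from h import *
coupons();go(545.7,414.8,7,-75.7);onplate()"
```

```text
t: 22.18
tool_pos: [0.679, -0.0107, 0.2294]
orientation: [0.474, 0.53, 0.469, -0.524]
ft_force: [1.3, 0.8, 0.2]
grip_width: 0.067
t: 23.68
tool_pos: [0.5486, 0.4149, 0.2224]
orientation: [0.559, 0.433, 0.559, -0.433]
ft_force: [0.6, -0.9, -0.6]
grip_width: 0.0749
coupon px [503. 158.] ctr [644.  164.9] size [  3.7 228.5] long yaw 173.8 z 27.2
coupon px [281. 192.] ctr [546.6 414.4] size [69.2 39.9] long yaw 13.8 z 27.6
coupon px [546. 230.] ctr [587.6  70.4] size [ 4.5 74.8] long yaw 174.5 z 26.5
coupon px [320. 316.] ctr [397.  322.8] size [47.1 41. ] long yaw 57.0 z 27.3
t 23.7 tcp [548.8 414.7 222.4] tilt [-1.    -0.001 -0.   ] jaw -76.0 mill [-86.4 409.3] F [-0.1  0.4 -0.6] w 74.9 q7 -2.07
 shift in present tool axes [215.4  -2.8  -0.8] turn(180 alternatives ok) -0.3
on plate mill [85.5  0. ] [39.9 71.9] ang -0.2 z 0.0999
ball-ish [461.3  11.7 118.5] 71
```

Coupon B sits at mill (85.5, 0), flat. Next coupon A.

```bash
python3 -m pendant '[[0,-2.2,0,0,75],[35,0,0,0,75],[35,0,0,0,75],[35,0,0,0,75],[35,0,0,0,75],[35,0,0,0,75],[20,0,0,0,75],[15,0,0,0,75],[5,0,0,0,75],[0,0,0,0,75]]'
python3 -m pendant '[[0,0,0,0,0],[0,0,0,0,0],[0,0,0,0,0],[0,0,0,0,0],[0,0,0,0,0],[0,0,0,0,0],[0,0,0,0,0]]'
python3 -c "
from h import *
go(546.2,414.6,7,-75.7)"
```

```text
t: 24.62
tool_pos: [0.5464, 0.4141, 0.0068]
orientation: [0.558, 0.434, 0.558, -0.435]
ft_force: [1.0, -0.9, 0.8]
grip_width: 0.0746
t: 25.2
tool_pos: [0.547, 0.4145, 0.0082]
orientation: [0.558, 0.435, 0.558, -0.434]
ft_force: [-0.9, -0.1, 5.5]
grip_width: 0.0396
t 25.2 tcp [547.  414.5   8.2] tilt [-1.     0.001 -0.   ] jaw -75.8 mill [-88.2 408.9] F [-0.9 -0.1  5.5] w 39.6 q7 -2.08
 shift in present tool axes [ 1.2 -0.7 -0.2] turn(180 alternatives ok) -0.1
```

```bash
python3 -m pendant '[[-15,0,0,0,0],[-30,0,0,0,0],[-35,0,0,0,0],[-35,0,0,0,0],[-35,0,0,0,0],[-20,0,0,0,0],[0,0,0,6.8,0],[0,0,0,6.8,0],[0,0,0,6.8,0],[0,0,0,0,0]]'
python3 -m pendant '[[0,8.1,34,0,0],[0,8.1,34,0,0],[0,8.1,34,0,0],[0,8.1,34,0,0],[0,8.1,34,0,0],[0,8.1,34,0,0],[0,8.1,34,0,0],[0,8.1,34,0,0],[0,8.1,34,0,0],[0,8.1,34,0,0],[0,8.1,34,0,0],[0,8.1,34,0,0],[0,0,0,0,0],[30,0,0,0,0],[20,0,0,0,0],[10,0,0,0,0],[0,0,0,0,0],[0,0,0,0,0]]'
python3 -c "
from h import *
w=m2w(9,0.5);go(*w,80.5,-96.2);onplate()"
```

```text
t: 26.03
tool_pos: [0.546, 0.4141, 0.178]
orientation: [-0.471, -0.527, -0.471, 0.528]
ft_force: [-0.0, -0.5, -6.6]
grip_width: 0.0396
t: 27.53
tool_pos: [0.5988, -0.0015, 0.1176]
orientation: [-0.472, -0.526, -0.473, 0.526]
ft_force: [0.6, 0.8, -5.6]
grip_width: 0.04
t 27.5 tcp [598.8  -1.5 117.6] tilt [-1.    -0.001  0.   ] jaw -96.1 mill [8.3 0.9] F [ 0.6  0.8 -5.6] w 40.0 q7 -1.72
 shift in present tool axes [37.1  0.7  0.4] turn(180 alternatives ok) 0.1
ball-ish [nan nan nan] 0h.py:50: RuntimeWarning: Mean of empty slice.
  print("ball-ish",q.mean(0).round(1),b.sum())
  ret = um.true_divide(
```

```bash
python3 -m pendant '[[20,0,0,0,0],[10,0,0,0,0],[5.5,0,0,0,0],[0,0,0,0,0],[0,0,0,0,0],[0,0,0,0,48],[0,0,0,0,58],[0,0,0,0,58],[0,0,0,0,58],[-10,0,0,0,58],[-30,0,0,0,58],[-40,0,0,0,58],[-40,0,0,0,58],[-20,0,0,0,75],[0,0,0,0,75]]'
python3 -m pendant '[[0,-19.2,-26,0,75],[0,-19.2,-26,0,75],[0,-19.2,-26,0,75],[0,-19.2,-26,0,75],[0,-19.2,-26,0,75],[0,-19.2,-26,0,75],[0,-19.2,-26,0,75],[0,-19.2,-26,0,75],[0,-19.2,-26,0,75],[0,-19.2,-26,0,75],[0,-19.2,-26,0,75],[0,-19.2,-26,0,75],[0,0,0,0,75]]'
python3 -m pendant '[[0,0,0,-6.5,75],[0,0,0,-6.5,75],[0,0,0,-6.5,75],[0,0,0,-6.5,75],[0,0,0,-6.5,75],[0,0,0,-6.5,75],[0,0,0,-6.5,75],[0,0,0,-6.5,75],[0,0,0,-6.5,75],[0,0,0,-6.5,75],[0,0,0,0,75]]'
python3 -c "
from h import *
coupons();go(402.8,333.2,7,-31.2);onplate()"
```

```text
t: 28.83
tool_pos: [0.6015, -0.0018, 0.2282]
orientation: [0.474, 0.529, 0.47, -0.524]
ft_force: [1.4, 0.5, -0.6]
grip_width: 0.067
t: 29.92
tool_pos: [0.4001, 0.3392, 0.2221]
orientation: [0.473, 0.525, 0.475, -0.524]
ft_force: [0.0, -0.0, -0.1]
grip_width: 0.0751
t: 30.83
tool_pos: [0.4039, 0.333, 0.222]
orientation: [0.681, 0.189, 0.682, -0.189]
ft_force: [0.4, -0.5, 0.2]
grip_width: 0.0751
coupon px [281. 191.] ctr [402.8 333.5] size [69.4 39.7] long yaw 58.6 z 27.6
coupon px [476. 222.] ctr [594.9 170.6] size [  2.4 226.3] long yaw 173.8 z 26.9
t 30.9 tcp [403.9 333.  222. ] tilt [-1. -0. -0.] jaw -31.4 mill [-221.6  312.4] F [ 0.8  0.  -0.5] w 75.1 q7 -1.51
 shift in present tool axes [215.   -0.3  -1. ] turn(180 alternatives ok) -0.2
on plate mill [85.   0.1] [40.  73.4] ang -0.3 z 0.0998
on plate mill [8.5 0.4] [40.  71.4] ang -0.3 z 0.1
ball-ish [553.6   2.5 108.8] 201
```

Both placed well. Now the third.

```bash
python3 -m pendant '[[35,0,0,0,75],[35,0,0,0,75],[35,0,0,0,75],[35,0,0,0,75],[35,0,0,0,75],[20,0,0,0,75],[15,0,0,0,75],[5,0,0,0,75],[0,0,0,0,75],[0,0,0,0,0],[0,0,0,0,0],[0,0,0,0,0],[0,0,0,0,0],[0,0,0,0,0],[0,0,0,0,0],[0,0,0,0,0]]'
python3 -m pendant '[[-15,0,0,0,0],[-30,0,0,0,0],[-35,0,0,0,0],[-35,0,0,0,0],[-35,0,0,0,0],[-20,0,0,0,0],[0,0,0,6.48,0],[0,0,0,6.48,0],[0,0,0,6.48,0],[0,0,0,6.48,0],[0,0,0,6.48,0],[0,0,0,6.48,0],[0,0,0,6.48,0],[0,0,0,6.48,0],[0,0,0,6.48,0],[0,0,0,6.48,0],[0,0,0,0,0]]'
python3 -c "
from h import *
w=m2w(-67,0.5);go(*w,81,-96.2)"
```

```text
t: 32.27
tool_pos: [0.404, 0.3338, 0.0076]
orientation: [0.681, 0.191, 0.681, -0.19]
ft_force: [-1.1, 0.1, 6.6]
grip_width: 0.0397
t: 33.68
tool_pos: [0.4032, 0.3329, 0.1765]
orientation: [-0.472, -0.526, -0.472, 0.527]
ft_force: [-0.6, 0.1, -6.1]
grip_width: 0.0397
t 33.7 tcp [403.2 332.9 176.5] tilt [-1.    -0.001  0.001] jaw -96.3 mill [-222.3  312.3] F [-0.6  0.1 -6.1] w 39.7 q7 -2.45
 shift in present tool axes [ 95.9 156.1 311.3] turn(180 alternatives ok) -0.1
```

```bash
python3 -m pendant '[[0,15.6,31.1,0,0],[0,15.6,31.1,0,0],[0,15.6,31.1,0,0],[0,15.6,31.1,0,0],[0,15.6,31.1,0,0],[0,15.6,31.1,0,0],[0,15.6,31.1,0,0],[0,15.6,31.1,0,0],[0,15.6,31.1,0,0],[0,15.6,31.1,0,0],[0,0,0,0,0],[30,0,0,0,0],[20,0,0,0,0],[10,0,0,0,0],[0,0,0,0,0],[0,0,0,0,0]]'
python3 -c "
from h import *
w=m2w(-67,0.5);go(*w,81,-96.2)"
```

```text
t: 35.02
tool_pos: [0.5259, 0.0079, 0.1169]
orientation: [-0.473, -0.525, -0.474, 0.526]
ft_force: [-0.5, -0.1, -5.3]
grip_width: 0.0394
t 35.0 tcp [525.9   7.9 116.9] tilt [-1.    -0.002  0.   ] jaw -95.9 mill [-65.2   2.4] F [-0.5 -0.1 -5.3] w 39.4 q7 -1.76
 shift in present tool axes [35.9 -1.8  1.9] turn(180 alternatives ok) 0.3
```

```bash
python3 -m pendant '[[20,-1.8,1.9,0.3,0],[10,0,0,0,0],[5.5,0,0,0,0],[0,0,0,0,0],[0,0,0,0,0],[0,0,0,0,48],[0,0,0,0,58],[0,0,0,0,58],[0,0,0,0,58],[-10,0,0,0,58],[-30,0,0,0,58],[-40,0,0,0,58],[0,0,0,0,60],[0,-20,0,0,60],[0,-20,0,0,60],[0,-20,0,0,60],[0,-19,0,0,60],[0,0,0,0,60],[0,0,0,0,60]]'
python3 - <<'E'
from h import *
w=m2w(-146.3,0.3);go(*w,94,-96.2)
d=snap("wrist","wb.png");P=cloud(d);Z=P[...,2]
m=((Z>.112)&(Z<.13)).astype(np.uint8);n,l,st,c=cv2.connectedComponentsWithStats(m)
for i in range(1,n):
    if st[i,4]>100: q=P[l==i]*1000;print("ball cand",st[i,4],q.mean(0).round(1),np.ptp(q,axis=0).round(1),"mill",w2m(*q.mean(0)[:2]).round(1))
m=((Z>.09)&(Z<.108)).astype(np.uint8);n,l,st,c=cv2.connectedComponentsWithStats(m)
for i in range(1,n):
    if st[i,4]>300: r=cv2.minAreaRect((P[l==i][:,:2]*1000).astype(np.float32));print("coupon",w2m(*r[0]).round(1),np.round(r[1],1),round(r[2],1))
E
```

```text
t: 36.6
tool_pos: [0.4455, 0.0149, 0.1625]
orientation: [0.472, 0.527, 0.471, -0.526]
ft_force: [0.5, -0.1, 0.5]
grip_width: 0.0597
t 36.6 tcp [445.5  14.9 162.5] tilt [-1.     0.001 -0.   ] jaw -96.3 mill [-145.9    0.7] F [ 0.5 -0.1  0.5] w 59.7 q7 -1.81
 shift in present tool axes [68.5 -0.5  0.4] turn(180 alternatives ok) -0.1
ball cand 1144 [447.6  14.9 121.8] [28.1 29.5 15.8] mill [-143.8    0.9]
coupon [-8.3  1.2] [40.2 39.7] 83.9
coupon [-68.3   1.1] [40.  69.2] 83.6
```

```bash
python3 -m pendant '[[20,0.8,0,0,60],[20,0,0,0,60],[20,0,0,0,60],[8,0,0,0,60],[0,0,0,0,60],[0,0,0,0,0],[0,0,0,0,0],[0,0,0,0,0],[0,0,0,0,0],[0,0,0,0,0],[0,0,0,0,0],[0,0,0,0,0]]'
python3 -c "
from h import *
go(*m2w(-16,0.5),94,-96.2)"
```

```text
t: 37.65
tool_pos: [0.4469, 0.0145, 0.0941]
orientation: [0.472, 0.527, 0.471, -0.527]
ft_force: [-0.1, -1.7, 7.3]
grip_width: 0.0287
t 37.6 tcp [446.9  14.5  94.1] tilt [-1.     0.001  0.   ] jaw -96.4 mill [-144.5    0.4] F [-0.1 -1.7  7.3] w 28.7 q7 -1.8
 shift in present tool axes [  0.3 128.5  -0.5] turn(180 alternatives ok) -0.2
```

```bash
python3 -m pendant '[[0,2,0,0,0],[0,4,0,0,0],[0,7,0,0,0],[0,8,0,0,0],[0,8,0,0,0],[0,8,0,0,0],[0,8,0,0,0],[0,8,0,0,0],[0,8,0,0,0],[0,8,0,0,0],[0,8,0,0,0],[0,8,0,0,0],[0,8,0,0,0],[0,8,0,0,0],[0,6,0,0,0],[0,4,0,0,0],[0,2,0,0,0],[0,0,0,0,0],[0,0,0,0,0]]'
python3 -m pendant '[[0,2,0,0,0],[0,2,0,0,0],[0,2,0,0,0],[0,2,0,0,0],[0,1,0,0,0],[0,0,0,0,0],[0,0,0,0,0]]'
python3 -c "
from h import *
go(*m2w(-16,0.5),94,-96.2)"
```

```text
t: 39.23
tool_pos: [0.5596, 0.0024, 0.0942]
orientation: [0.472, 0.527, 0.471, -0.526]
ft_force: [0.9, 0.1, 4.8]
grip_width: 0.0287
t: 39.82
tool_pos: [0.5676, 0.0015, 0.0942]
orientation: [0.472, 0.527, 0.472, -0.527]
ft_force: [-1.7, 1.6, 7.8]
grip_width: 0.0288
t 39.8 tcp [567.6   1.5  94.2] tilt [-1. -0. -0.] jaw -96.3 mill [-23.1   0.5] F [-1.7  1.6  7.8] w 28.8 q7 -1.75
 shift in present tool axes [0.2 7.1 0. ] turn(180 alternatives ok) -0.1
```

```bash
python3 -m pendant '[[0,1,0,0,0],[0,1,0,0,0],[0,1,0,0,0],[0,0,0,0,0],[0,0,0,0,0]]'; python3 -m pendant '[[0,1,0,0,0],[0,1,0,0,0],[0,1,0,0,0],[0,0,0,0,0],[0,0,0,0,0]]'; python3 -m pendant '[[0,1,0,0,0],[0,1,0,0,0],[0,0,0,0,0],[0,0,0,0,0]]'
```

```text
t: 40.23
tool_pos: [0.5676, 0.0015, 0.0941]
orientation: [-0.47, -0.525, -0.473, 0.528]
ft_force: [-10.5, 2.4, 16.0]
grip_width: 0.0283
t: 40.65
tool_pos: [0.5676, 0.0015, 0.094]
orientation: [-0.469, -0.524, -0.474, 0.529]
ft_force: [-18.9, 4.3, 24.4]
grip_width: 0.0289
t: 40.98
tool_pos: [0.5677, 0.0015, 0.094]
orientation: [-0.468, -0.523, -0.475, 0.53]
ft_force: [-24.2, 4.6, 29.5]
grip_width: 0.0283
```

```bash
python3 -m pendant '[[0,-3,0,0,0],[0,-3,0,0,0],[0,0,0,0,0],[0,0,0,0,45],[0,0,0,0,60],[0,0,0,0,60],[0,0,0,0,60],[-20,0,0,0,60],[-35,0,0,0,60],[-35,0,0,0,60],[-35,0,0,0,60],[-15,0,0,0,60],[0,0,0,0,60]]'
python3 -m pendant '[[0,2.2,29,0,60],[0,2.2,29,0,60],[0,2.2,29,0,60],[0,2.2,29,0,60],[0,2.2,29,0,60],[0,2.2,29,0,60],[0,2.2,29,0,60],[0,2.2,29,0,60],[0,2.2,29,0,60],[0,2.2,29,0,60],[0,0,0,0,60],[0,0,0,0,60]]'
python3 - <<'E'
from h import *
go(600,-300,200,-97)
d=snap("wrist","w9.png");P=cloud(d);Z=P[...,2]
for lo,hi,k in((.100,.145,"fin"),(.088,.1,"cover"),(.048,.06,"box")):
    m=((Z>lo)&(Z<hi)&(P[...,1]<-.2)).astype(np.uint8);n,l,st,c=cv2.connectedComponentsWithStats(m)
    for i in range(1,n):
        if st[i,4]>150:
            q=P[l==i]*1000;r=cv2.minAreaRect(q[:,:2].astype(np.float32));print(k,st[i,4],c[i].round(),np.round(r[0],1),np.round(r[1],1),round(r[2],1),"z",np.percentile(q[:,2],[5,50,95]).round(1))
e=snap("top")
P=cloud(e);Z=P[...,2];v,u=np.mgrid[:420,:560]
b=(Z>.10)&(Z<.13)&(v>150)&(v<200)&(u>280)&(u<303);q=(P[b]*1000)
m=((Z>.09)&(Z<.108)&(v<190)&(u>262)&(u<335)).astype(np.uint8);n,l,st,c=cv2.connectedComponentsWithStats(m)
for i in range(1,n):
    if st[i,4]>40: r=cv2.minAreaRect((P[l==i][:,:2]*1000).astype(np.float32));print("coupon",w2m(*r[0]).round(1),np.round(r[1],1),round(r[2],1))
cv2.imwrite('pics/c5.png',np.hstack([cv2.resize(d['pixels'][:,:,::-1],(400,300)),cv2.resize(e['pixels'][90:225,235:415,::-1],(400,300))]))
E
```

```text
t: 42.07
tool_pos: [0.5718, 0.001, 0.2375]
orientation: [0.473, 0.529, 0.47, -0.525]
ft_force: [0.2, -0.7, -0.9]
grip_width: 0.0601
t: 43.07
tool_pos: [0.5586, -0.2914, 0.2321]
orientation: [-0.47, -0.527, -0.471, 0.528]
ft_force: [0.2, 0.8, -0.2]
grip_width: 0.0596
t 43.1 tcp [ 558.6 -291.4  232.1] tilt [-1.    -0.002  0.   ] jaw -96.5 mill [  -0.4 -291.6] F [ 0.2  0.8 -0.2] w 59.6 q7 -1.25
 shift in present tool axes [32.  42.2  3.8] turn(180 alternatives ok) 0.5
fin 2566 [452. 108.] [ 631.6 -453.7] [47.3 39.3] 4.3 z [101.3 124.9 141.4]
fin 444 [285. 172.] [ 592.  -297.8] [13.2 25.3] 83.6 z [122.2 131.  132.3]
cover 1078 [427. 111.] [ 631.2 -453.6] [60.7 53.2] 3.9 z [88.8 94.2 99.2]
cover 8354 [285. 145.] [ 611.7 -300.4] [ 80.2 113.9] 83.0 z [94.  95.2 96.4]
box 2011 [283. 104.] [ 624.6 -302. ] [100.3 129.4] 83.0 z [52.9 55.3 56.9]
box 211 [398. 116.] [ 631.3 -437.2] [61.9 23.8] 0.2 z [48.7 54.2 59.6]
coupon [97.7  0.5] [ 39.6 160.1] 83.9
```

View pics/c5.png

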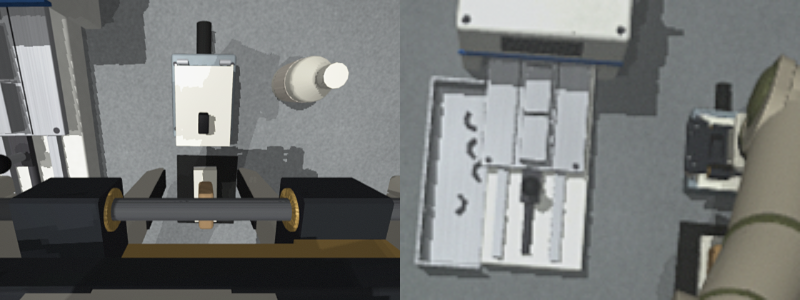

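Wrist view: station with fin at (204,123); bottle well to the right. Top view: carriage in at the stop, coupons in the row, four chips in the tray. Go to the fin.

```bash
python3 -m pendant '[[0,17,1.2,0.5,45],[0,17,1.2,0,45],[0,0,0,0,45],[30,0,0,0,45],[30,0,0,0,45],[30,0,0,0,45],[25,0,0,0,45],[14,0,0,0,45],[0,0,0,0,45],[0,0,0,0,45]]'
python3 -c "
from h import *
go(592,-297.8,100,-97)"
```

```text
t: 44.0
tool_pos: [0.5926, -0.2946, 0.1041]
orientation: [-0.469, -0.528, -0.47, 0.529]
ft_force: [-0.7, -0.3, 0.7]
grip_width: 0.045
t 44.0 tcp [ 592.6 -294.6  104.1] tilt [-1.    -0.002 -0.001] jaw -96.8 mill [  33.7 -291.1] F [-0.7 -0.3  0.7] w 45.0 q7 -1.26
 shift in present tool axes [ 4.1 -0.2  3.3] turn(180 alternatives ok) 0.2
```

```bash
python3 -m pendant '[[3,0,3.2,0,45],[0,0,0,0,0],[0,0,0,0,0],[0,0,0,0,0],[0,0,0,0,0],[0,0,0,0,0],[0,0,0,0,0],[0,0,0,0,0],[0,0,0,0,0]]'
python3 -m pendant '[[-6.9,6.1,0,0,0],[-6.9,6.1,0,0,0],[-5.8,7.2,0,0,0],[-5.8,7.2,0,0,0],[-4.4,8.1,0,0,0],[-4.4,8.1,0,0,0],[-3,8.8,0,0,0],[-3,8.8,0,0,0],[0,0,0,0,0]]'
python3 -c "
from h import *
go(592,-297.8,100,-97)
d=snap('scene');cv2.imwrite('pics/c6.png',cv2.resize(d['pixels'][80:230,100:300,::-1],(600,450)))"
```

```text
t: 44.75
tool_pos: [0.5929, -0.2986, 0.102]
orientation: [0.469, 0.529, 0.469, -0.529]
ft_force: [-0.6, 2.2, 5.5]
grip_width: 0.0138
t: 45.5
tool_pos: [0.6548, -0.3065, 0.1422]
orientation: [0.47, 0.529, 0.469, -0.529]
ft_force: [-0.2, 3.3, -1.2]
grip_width: 0.0136
t 45.5 tcp [ 654.8 -306.5  142.2] tilt [-1.     0.002  0.   ] jaw -96.8 mill [  96.8 -296.3] F [-0.2  3.3 -1.2] w 13.6 q7 -1.28
 shift in present tool axes [ 42.1 -63.4  -1.2] turn(180 alternatives ok) 0.2
```

View pics/c6.png

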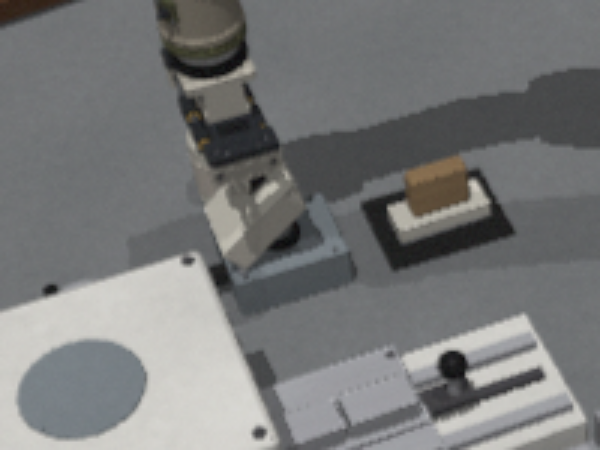

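The guard is swinging up with the fin; scraper stands on its mat. Continue the arc.

```bash
python3 -m pendant '[[-1.4,9.1,0,0,0],[-1.4,9.1,0,0,0],[0.2,9.2,0,0,0],[0.2,9.2,0,0,0],[1.8,9,0,0,0],[1.8,9,0,0,0],[3.3,8.6,0,0,0],[3.3,8.6,0,0,0],[0,0,0,0,0]]'
python3 -m pendant '[[0,0,0,0,25],[0,0,0,0,45],[0,0,0,0,60],[0,0,0,0,60],[-20,0,0,0,60],[-30,0,0,0,60],[-35,0,0,0,60],[-30,0,0,0,60],[0,0,0,0,60],[0,0,0,0,60],[0,0,0,0,60],[0,0,0,0,60],[0,0,0,0,60],[0,0,0,0,60]]'
python3 -c "
from h import *
go(624.6,-302,100,-97)
d=snap('scene');cv2.imwrite('pics/c7.png',cv2.resize(d['pixels'][80:230,100:300,::-1],(600,450)))"
```

```text
t: 46.3
tool_pos: [0.7268, -0.3156, 0.134]
orientation: [0.471, 0.529, 0.468, -0.528]
ft_force: [1.7, -0.6, 4.9]
grip_width: 0.014
t: 47.47
tool_pos: [0.7235, -0.3146, 0.2476]
orientation: [-0.469, -0.529, -0.47, 0.529]
ft_force: [0.5, -0.1, -0.0]
grip_width: 0.0597
t 47.5 tcp [ 723.5 -314.6  247.6] tilt [-1.    -0.002 -0.   ] jaw -96.8 mill [ 166.1 -296.9] F [ 0.5 -0.1 -0. ] w 59.7 q7 -1.3
 shift in present tool axes [147.8 -99.4  -0.7] turn(180 alternatives ok) 0.2
```

View pics/c7.png

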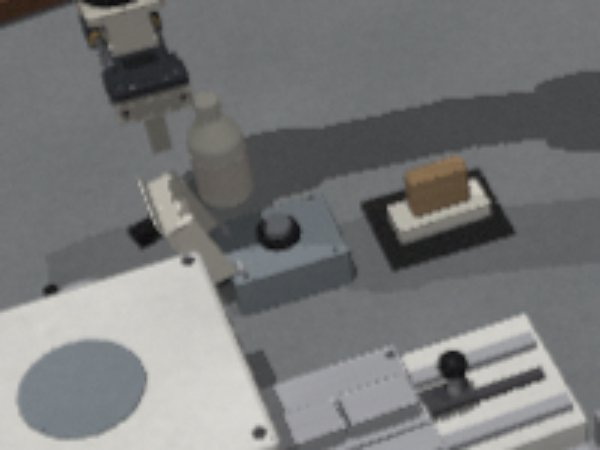

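The guard rests open at its stop, the dark round button is exposed at (278,230).

```bash
python3 -m pendant '[[0,-30,0,0,0],[0,-30,0,0,0],[0,-30,0,0,0],[0,-30,0,0,0],[0,-25,0,0,0],[0,0,0,0,0],[0,0,0,0,0],[0,0,0,0,0],[0,0,0,0,0],[0,0,0,0,0]]'
python3 - <<'E'
from h import *
for n in("wrist","top"):
    d=snap(n,n+"b.png");P=cloud(d);Z=P[...,2]
    m=((Z>.062)&(Z<.09)&(np.hypot(P[...,0]-.6246,P[...,1]+.302)<.04)).astype(np.uint8);q=P[m>0]*1000
    if len(q): print(n,len(q),cv2.minEnclosingCircle(q[:,:2].astype(np.float32)),"z",np.percentile(q[:,2],[5,50,95,99]).round(1))
go(624.6,-302,85,-97)
E
```

```text
t: 48.35
tool_pos: [0.5811, -0.2973, 0.2486]
orientation: [0.469, 0.529, 0.469, -0.529]
ft_force: [-0.4, 0.6, -0.5]
grip_width: 0.0014
wrist 1301 ((624.2482299804688, -301.9601135253906), 23.933305740356445) z [66.4 68.7 78.4 79.1]
top 57 ((621.3896484375, -295.6910705566406), 31.51350975036621) z [63.1 69.3 80.2 81.8]
t 48.5 tcp [ 580.7 -297.4  248.6] tilt [-1. -0. -0.] jaw -96.8 mill [  22.2 -295.2] F [ 0.4 -0.  -0.6] w 0.1 q7 -1.26
 shift in present tool axes [163.6  44.2  -0.6] turn(180 alternatives ok) 0.2
```

```bash
python3 -m pendant '[[0,22,0,0,0],[0,22,-0.6,0,0],[30,0,0,0,0],[30,0,0,0,0],[30,0,0,0,0],[30,0,0,0,0],[25,0,0,0,0],[15,0,0,0,0],[0,0,0,0,0],[0,0,0,0,0]]'
python3 -m pendant '[[4,0,0,0,0],[4,0,0,0,0],[3,0,0,0,0],[3,0,0,0,0],[2,0,0,0,0],[0,0,0,0,0],[0,0,0,0,0]]'
python3 -c "
from h import *
go(624.6,-302,71,-97)"
```

```text
t: 49.28
tool_pos: [0.6237, -0.302, 0.0882]
orientation: [-0.469, -0.529, -0.47, 0.529]
ft_force: [-0.2, 0.2, 0.3]
grip_width: 0.0006
t: 49.87
tool_pos: [0.6243, -0.3024, 0.0735]
orientation: [0.47, 0.529, 0.469, -0.529]
ft_force: [1.2, 0.8, 3.4]
grip_width: 0.0006
t 49.9 tcp [ 624.3 -302.4   73.5] tilt [-1.     0.001  0.   ] jaw -96.8 mill [  66.1 -295.5] F [1.2 0.8 3.4] w 0.6 q7 -1.26
 shift in present tool axes [ 2.5  0.3 -0.4] turn(180 alternatives ok) 0.2
```

Button is yielding against its spring; press on until it bottoms out.

```bash
python3 -m pendant '[[2,0,0,0,0],[2,0,0,0,0],[0,0,0,0,0],[0,0,0,0,0]]'; python3 -m pendant '[[2,0,0,0,0],[2,0,0,0,0],[0,0,0,0,0],[0,0,0,0,0],[0,0,0,0,0]]'
```

```text
t: 50.2
tool_pos: [0.6244, -0.3025, 0.0712]
orientation: [0.47, 0.529, 0.469, -0.529]
ft_force: [-3.3, 2.1, 19.4]
grip_width: 0.0003
t: 50.62
tool_pos: [0.6245, -0.3025, 0.0706]
orientation: [0.47, 0.53, 0.468, -0.528]
ft_force: [-11.8, 6.0, 48.9]
grip_width: 0.0004
```

Bottomed out hard (49 N at 70.6 mm), so fully pressed. Rise, go behind the guard beside its fin.

```bash
python3 -m pendant '[[-6,0,0,0,0],[-20,0,0,0,0],[-40,0,0,0,0],[-40,0,0,0,0],[-40,0,0,0,0],[-40,0,0,0,0],[0,0,0,0,0],[0,19.7,-3.35,0,0],[0,19.7,-3.35,0,0],[0,19.7,-3.35,0,0],[0,19.7,-3.35,0,0],[0,19.7,-3.35,0,0],[0,19.7,-3.35,0,0],[0,19.7,-3.35,0,0],[0,19.7,-3.35,0,0],[0,0,0,0,0],[0,0,0,0,0]]'
python3 - <<'E'
from h import *
go(783.7,-294.3,125,-97)
d=snap("wrist","wg.png");P=cloud(d)*1000
a=np.radians(-7);D=P-np.array([676.2,-308.3,55.5]);X=D[...,0]*np.cos(a)+D[...,1]*np.sin(a);Y=-D[...,0]*np.sin(a)+D[...,1]*np.cos(a)
m=(abs(Y)<38)&(abs(X)<140)&(D[...,2]>15)&(D[...,2]<140)
print("guard pts",m.sum(),"x",np.percentile(X[m],[1,99]),"z",np.percentile(D[...,2][m],[1,99]))
E
```

```text
t: 52.03
tool_pos: [0.7835, -0.2937, 0.2491]
orientation: [-0.469, -0.528, -0.47, 0.529]
ft_force: [-0.4, -0.5, -1.0]
grip_width: 0.0007
t 52.0 tcp [ 783.5 -293.7  249.1] tilt [-1.    -0.002 -0.   ] jaw -96.8 mill [ 223.4 -269.6] F [-0.4 -0.5 -1. ] w 0.7 q7 -1.35
 shift in present tool axes [124.1   0.5   0.6] turn(180 alternatives ok) 0.2
guard pts 819 x [ 48.66687498 101.59641721] z [ 23.27505965 104.88560043]
```

```bash
python3 -m pendant '[[35,0,0,0,0],[35,0,0,0,0],[30,0,0,0,0],[18,0,0,0,0],[5,0,0,0,0],[0,0,0,0,0],[0,-9,0,0,0],[0,-9,0,0,0],[0,-9,0,0,0],[0,-9,0,0,0],[0,-9,0,0,0],[0,0,0,0,0]]'
python3 -c "
from h import *
go(783.7,-294.3,125,-97)"
python3 -m pendant '[[0,-9,0,0,0],[0,-9,0,0,0],[0,-9,0,0,0],[0,-9,0,0,0],[0,-9,0,0,0],[0,-9,0,0,0],[0,-9,0,0,0],[0,-9,0,0,0],[0,-8,0,0,0],[0,0,0,0,0],[0,0,0,0,0],[0,0,0,0,0],[0,0,0,0,0]]'
python3 -c "
from h import *
go(783.7,-294.3,125,-97)
d=snap('scene');cv2.imwrite('pics/c8.png',cv2.resize(d['pixels'][80:230,100:300,::-1],(600,450)))"
```

```text
t: 53.08
tool_pos: [0.7374, -0.2897, 0.1297]
orientation: [-0.469, -0.529, -0.469, 0.529]
ft_force: [0.3, -0.4, -0.1]
grip_width: 0.0006
t 53.1 tcp [ 737.4 -289.7  129.7] tilt [-1.     0.001  0.001] jaw -96.9 mill [ 177.2 -270.6] F [ 0.3 -0.4 -0.1] w 0.6 q7 -1.33
 shift in present tool axes [ 4.8 46.5 -1. ] turn(180 alternatives ok) 0.1
t: 54.17
tool_pos: [0.6599, -0.2794, 0.128]
orientation: [0.469, 0.529, 0.469, -0.529]
ft_force: [0.3, -0.5, 0.9]
grip_width: 0.0003
t 54.2 tcp [ 659.9 -279.4  128. ] tilt [-1.  0.  0.] jaw -96.8 mill [  99.  -268.8] F [ 0.3 -0.5  0.9] w 0.3 q7 -1.31
 shift in present tool axes [3.000e+00 1.247e+02 1.000e-01] turn(180 alternatives ok) 0.2
```

View pics/c8.png

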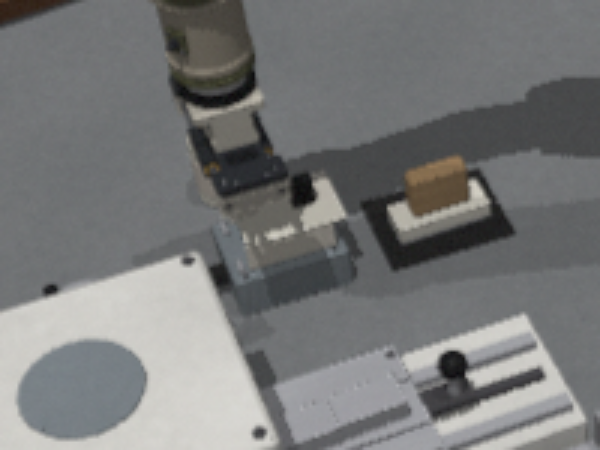

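Guard is shut, fin standing up at (302,188). Retreat and check everything.

```bash
python3 -m pendant '[[-30,0,0,0,20],[-40,0,0,0,20],[-40,0,0,0,20],[-20,0,0,0,20],[0,-15,35,0,20],[0,-15,35,0,20],[0,-15,35,0,20],[0,-15,35,0,20],[0,-15,35,0,20],[0,-15,35,0,20],[0,-15,35,0,20],[0,-15,35,0,20],[0,-15,35,0,20],[0,0,0,0,20],[0,0,0,0,20]]'
python3 - <<'E'
from h import *
d=snap("top","tend.png");P=cloud(d);Z=P[...,2];v,u=np.mgrid[:420,:560]
def b(m,k,mn=40):
    n,l,st,c=cv2.connectedComponentsWithStats(m.astype(np.uint8))
    for i in range(1,n):
        if st[i,4]>mn:
            q=P[l==i]*1000;r=cv2.minAreaRect(q[:,:2].astype(np.float32));print(k,np.round(r[0],1),"mill",w2m(*r[0]).round(1),np.round(r[1],1),round(r[2],1),"z",np.median(q[:,2]).round(1))
pl=(v>95)&(v<200)&(u>262)&(u<335)
b(pl&(Z>.09)&(Z<.106)&(v>120),"coupon");b((v>150)&(v<200)&(u>280)&(u<303)&(Z>.108)&(Z<.13),"ball",15)
st=(u>355)&(u<405)
b(st&(v>120)&(v<190)&(Z>.085)&(Z<.105),"cover");b(st&(v>185)&(v<245)&(Z>.07)&(Z<.09),"scraper")
b(st&(v>120)&(v<190)&(Z>.106),"fin",5)
g=cv2.cvtColor(d["pixels"],cv2.COLOR_RGB2GRAY);b((g<95)&(u>248)&(u<270)&(v>130)&(v<206)&(Z<.03),"chip",5)
cv2.imwrite('pics/c9.png',cv2.resize(d['pixels'][90:250,130:450,::-1],(800,400)))
E
```

```text
t: 55.47
tool_pos: [0.4853, -0.5789, 0.2576]
orientation: [-0.468, -0.53, -0.468, 0.531]
ft_force: [0.2, 1.5, 0.5]
grip_width: 0.0203
coupon [684.6 -13. ] mill [94.8 -1.3] [ 40.4 134.4] 86.3 z 99.2
ball [565.2   1.8] mill [-25.5   0.5] [27.1 26.8] 34.1 z 119.3
cover [ 611.2 -300.6] mill [  52.9 -295.1] [ 81.  113.6] 82.9 z 94.3
scraper [ 437.2 -285.1] mill [-121.8 -298.5] [26.6 67.9] 81.5 z 79.8
fin [ 592.7 -297.7] mill [  34.2 -294.2] [14.6 28.4] 86.0 z 128.1
chip [690.2 153.3] mill [ 82.4 164.7] [  6.9 109.9] 81.5 z 10.1
chip [690.4  95.3] mill [ 88.8 107. ] [26.9  9.1] 15.8 z 14.2
chip [646.6  92.6] mill [45.6 99.6] [ 7.8 24.8] 88.3 z 17.8
chip [609.5  88.1] mill [ 9.2 91.1] [ 3.8 21.1] 88.0 z 13.1
chip [552.6 111.1] mill [-49.9 107.8] [ 8.1 21.4] 57.4 z 14.4
```

View pics/c9.png

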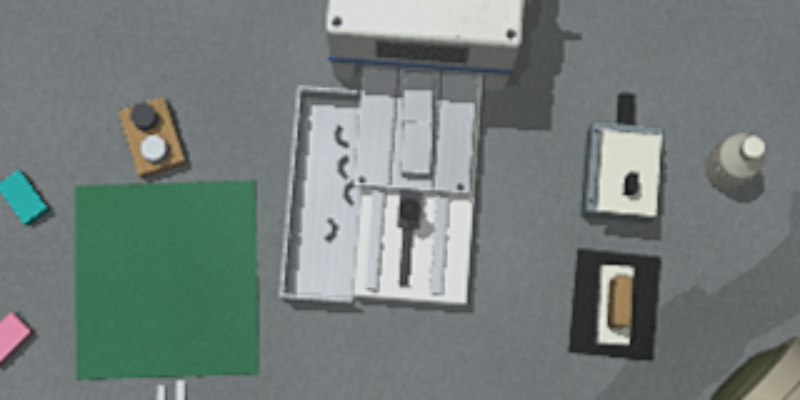

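```bash
python3 - <<'E'
from h import *
d=snap("top");e=snap("scene");P=cloud(d);Z=P[...,2];v,u=np.mgrid[:420,:560]
m=(Z>.089)&(Z<.108)&(v>105)&(v<200)&(u>270)&(u<325)
Q=P[m][:,:2]*1000;M=np.array([w2m(*p) for p in Q])
for x in range(15,185,8):
    k=M[abs(M[:,0]-x)<4]
    if len(k): print(x,len(k),k[:,1].min().round(1),k[:,1].max().round(1))
a=cv2.resize(d['pixels'][105:170,265:330,::-1],(400,400),interpolation=cv2.INTER_CUBIC)
b=cv2.resize(e['pixels'][185:265,185:265,::-1],(400,400),interpolation=cv2.INTER_CUBIC)
cv2.imwrite('pics/c10.png',np.hstack([a,b]))
E
```

```text
15 1 63.7 63.7
31 22 -20.7 13.4
39 23 -20.6 14.0
47 30 -23.6 14.8
55 23 -22.6 15.3
63 30 -22.2 15.8
71 26 -21.4 16.6
79 28 -20.8 17.2
87 23 -20.5 14.3
95 25 -19.9 14.8
103 26 -19.2 18.8
111 28 -18.6 19.6
119 22 -18.0 19.9
127 26 -17.7 17.2
135 22 -16.8 18.1
143 27 -16.3 18.6
151 26 -19.2 19.1
159 23 -18.4 19.7
167 25 -17.7 16.8
175 17 -17.0 17.3
```

View pics/c10.png

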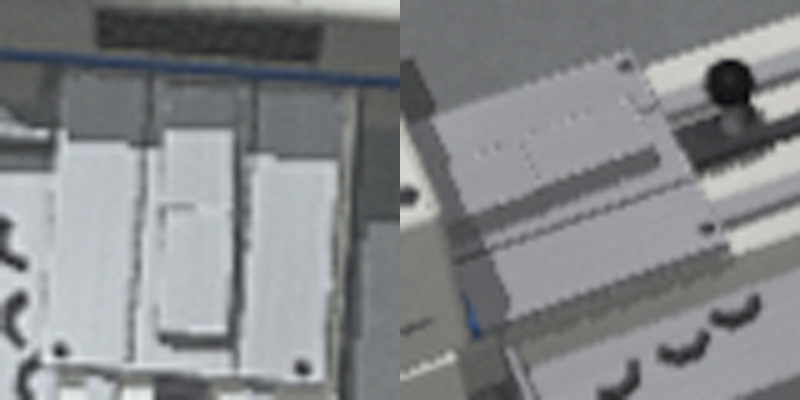

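The near coupon has shifted about 10 mm inward and a few mm sideways, probably the announced knock. It is now at plate x ≈ -66, y ≈ -3, within about 2° of the slide and flat, inside all limits. Everything else checks out, so I hand in.

```bash
python3 -c "
from h import *
print(manip.job_done())"
```

```text
the job is handed in; nothing more can be done
None
```

I did every step in the order you gave and handed the job in at about t = 56 s. No verdict came back.

- **Chips:** there were four. I swept them off the plate in two strokes, and all four lie in the tray.
- **Coupons:** there were three, and all of them lie in the row. The last check showed the near one had moved since I placed it, about 10 mm along the slide and 3 mm sideways, probably the knock you announced. It is still well inside the limits: y about -3 mm, angle about 2°, flat. I did not correct it. The far one is partly hidden under the milling head, so I worked out its final position from the row rather than seeing it fully.
- **Carriage:** I pushed it until the stop resisted. At the end the ball handle was within about 1 mm of where it was at the stop.
- **Guard and button:** the guard stood open by itself. I pressed the button to a hard stop at 49 N. The guard is shut again, with its cover back at its closed height. I could not see the button under the shut guard, so I did not check that it had sprung back up.
- **Scraper:** it stands upright on its mat, close to the middle (437, -285 mm in world x, y).
- **Sample block, bottle and calliper:** I never went near them, and they look unmoved in the final picture. The arm is clear of everything.

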